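# Open the dry cabinet's hatch with the pull hook

### The job

Take the yellow-handled pull hook from its black cradle, catch it in the wire eye on the upper edge of the dry cabinet's hatch, and swing the hatch gently down on the hook until it lies fully open on its stop, without forcing or slamming it; the hatch must stay clean, so let only the hook touch the cabinet. Then lay the hook back in its cradle and let go, leaving the other things where they are.

Things in the scene. Friction and masses are not known exactly. Their poses are not given: they have to be found in the camera images.
- cabinet: grey dry cabinet fixed to the worktop, 110 deep (x) x 220 wide (y) x 248 mm high, its front facing -x of its own frame; origin in the centre of its underside. Six small blue drawers (shut, dummies) below, above them a drop-down hatch with a clear pane, over its front. Its flat roof, behind the hatch, is 248 mm above the worktop.
- hatch_hinge (a point): middle of the hatch's hinge line, 59 mm in front of the cabinet's origin and 150 mm above the worktop; the hinge runs along the cabinet's y axis.
- hatch (a joint): angle of the hatch: 0 upright (shut), 1.571 rad level, pointing to -x of the cabinet (fully open, on its hard stop); its upper edge moves to -x and down. A friction hinge: it stays where it is left and takes some 2 to 5 N at the eye to move. The hatch is 8 mm thick and 216 mm wide.
- hatch_rim (a point): point of the hatch at mid width, in its plane, 129 mm from the hinge line. The eye is set anywhere up to 88 mm to either side of it along the hatch's width, and its crossbar's axis 0 to 16 mm beyond it (129 to 145 mm from the hinge line). Where is not measured: look, or feel with the hook for a leg from the side, then for the bar from above. The eye is clamped tight and will not shift.
- hatch_edge (a point): middle of the hatch's upper edge, 100 mm from the hinge line. On this edge stands the eye, an upright loop of dark 5 mm round wire in the hatch's plane: two legs with their axes 9.5 mm to either side of the eye's middle, joined by the crossbar (top corners cut off at 45 degrees by 3 mm). Its window is 14 mm wide and 26 to 42 mm high.
- hook: pull hook, 140 g: a yellow handle 130 long (x) x 18 wide (y) x 20 mm high with flat sides, origin in its middle; from its +x end a steel shaft of 8 mm diameter runs on along x to x = 122 mm, where a prong of 7 mm diameter turns straight down (-z) and ends 21 mm under the shaft's axis.
- hook_seat (a point): the inside corner of the hook, where the axis of the eye's crossbar lies when the hook is home: 116 mm ahead of and 6.5 mm below the handle's middle, behind it the prong, above it the shaft. The prong goes down behind the crossbar, through the eye's window; the prong's axis is 6 mm farther along the hook's x than this point and its tip 14.5 mm lower.
- cradle: black cradle for the hook, fixed: foot 150 x 90 x 10 mm, origin in the centre of its underside, and two forks 104 mm apart along its x axis, 8 mm thick, 25 mm wide inside and flared above, rising to 80 mm, that carry the handle's ends; 96 mm are free between the forks.
- cradle_rest (a point): where the middle of the hook's handle lies when it rests in the cradle (65 mm above the worktop), the hook's x axis along the cradle's x axis.
- ipa_bottle: bystander: white bottle with a blue cap, 60 x 60 x 116 mm
- insulating_tape: bystander: roll of black tape, 62 x 62 x 19 mm
- board_b: bystander: blue circuit board, 35 x 49 x 14 mm
- driver_flat: bystander: red screwdriver, 21 x 170 x 23 mm
- flux_bottle: bystander: cream dropper bottle with a red tip, 30 x 30 x 93 mm
- heat_sink: bystander: black finned heat sink, 34 x 30 x 22 mm
- battery_9v: bystander: block battery, 26 x 52 x 18 mm

How it is judged:
By the outcome, as a careful person would: the job done as asked, in the order asked, and still so for the second after the job is handed in, with the robot touching nothing.
It also fails if it takes over 72 s, if anything falls off the work surface, if the arm or the gripper's body presses on something with over 40 N, if the wrist force passes 120 N, or if a joint passes its speed limit or range.

### The arm

A 6-joint arm with a two-finger parallel gripper is mounted at the origin on a cart in front of the work surface, level with it; the furniture and walls round the work are solid. World frame = base frame: x ahead of the robot, y to its left, z up, the work surface at z = 0. Lengths are in m, angles in rad, forces in N, time in s.
With the tool pointing down it reaches from about 0.35 to 0.875 m from the base axis. Payload 4.2 kg.
Tool frame: the origin (TCP) lies on the mounting face of the last link; the fingertips stand 173 mm ahead of it and the grasp point (between the pads) lies 155 mm ahead of it; z points along the fingers, y is the line along which they close (so a half turn about z gives the same grasp; the last joint's range is limited). The gripper opens to 85 mm and grips with 20 to 120 N. Pads are 22 mm wide; open, the fingers measure 114 mm over their backs; the gripper's body (76 mm by 85 mm) begins 54 mm behind the grasp point. The pads swing forward as they close: fully open they stand 13 mm farther back than shut.
Start: joints at [1.478, 0.385, 0.008, 0, -1.194, -0.259], TCP at [0.215, 0.587, 0.405] pointing down, gripper open.
Joint ranges: [-3.14, 3.14], [-1.21, 2.06], [-1.07, 1.41], [-3.16, 2.05], [-2.99, -0.16], [-3.1, 3.1]. Speed limits (rad/s): [2.79, 2.79, 3.14, 3.14, 3.14, 3.14].

### API

Orientations are given as a rotation vector (axis times angle).
In Python, from station import monitor, vision, finish_job gives the robot as it stands.
- The arm moves only by the shell command python3 -m handwheel 'ROWS' [FORCE]. ROWS is JSON, one flat list of numbers, 7 for each row, row after row: the turn, a rotation vector about the tool's x, y, z in units of 5 degrees (1.0 is 5 degrees), then the shift along the tool's x, y, z in m, then the finger opening in m, from 0 to 0.0854. In form: [ax, ay, az, x, y, z, fingers, ax, ay, az, x, y, z, fingers, ...]. A call has 1 to 20 rows; each row shifts and turns the commanded pose from where the row before left it, along the tool's axes as they then stand; what a row does not reach is not made up. A row lasts 1/12 s, in which the tool goes at most 41.7 mm and 7.16 degrees, less where a joint would pass 70% of its speed; a pose out of reach is approached as far as the arm can. A call with a gripper value outside its range is refused whole. The fingers move at their own pace and stop on an object; FORCE is the grip in N (left out, the last holds). Time passes only in rows, so rows that do not move let the fingers close. It gives the time, the measured TCP pose, the force, the opening and the grip force at its end, in the units of the state.
- monitor.state(): the state, without advancing time (a new reading comes with each control period).
- vision.snapshot(name): name is "side" or "top"; returns a dict with "frame" (420x560x3 uint8, red, green, blue), "fov_y" (degrees; the focal length in pixels is half the picture's height over the tangent of half this angle, whatever the lens; pixels are square), "cx", "cy" (the principal point, pixels), "pose" (4x4, takes a point from camera to world coordinates). Camera axes: x right, y down, z forward; pixel columns grow to the right and rows downward; lengths in m; the calibration is good to about 2 mm. A picture is of the moment at which its call begins. There is no depth.
- finish_job(): hands the job in; it is judged then, once.
The state is a dict: "t": time; "qpos": joint angles; "joint_velocities": joint speeds; "joint_efforts": joint torques, N m; "eef_pos": TCP position; "tcp_rot": TCP orientation; "contact_force": force on the tool from outside, world axes, zero at the start; "moment": the same for the moment, N m; "width": finger opening in m; "finger_force": force on a finger pad.
Only numpy, scipy, OpenCV 4.12 (cv2) and the standard library are available. Lean on these libraries where they do the work, as an engineer would, in place of code of your own. Each camera call takes 0.05 s, during which the arm holds its last target. There are 200 camera calls.

## Working session

There is one attempt and no reset: what is moved stays moved. The work goes in short steps, Python scripts to look and compute and a shell command to move; the robot and the scene stay as the last step left them, time stands still between calls to the robot, and variables do not carry over. Pictures are saved under pics/ and viewed, at most 10 in all, crops included, and the job is handed in when it is done.

```bash
ls; mkdir -p pics
python3 - <<'E'
from station import monitor, vision
import cv2,numpy as np,pickle
print(monitor.state())
d={}
for n in("side","top"):
    s=vision.snapshot(n);d[n]=s
    print(n,s["fov_y"],s["cx"],s["cy"],np.round(s["pose"],3).tolist())
    cv2.imwrite(f"pics/{n}0.png",s["frame"][:,:,::-1])
pickle.dump(d,open("snap0.pkl","wb"))
E
```

```text
pics
{'t': 0.0, 'qpos': array([ 1.47761958e+00,  3.85552573e-01,  6.62518258e-03, -5.05030642e-04,
       -1.19400092e+00, -2.58612503e-01]), 'joint_velocities': array([-0.00037788,  0.00085731, -0.00078364,  0.00266376,  0.00069436,
        0.00029954]), 'joint_efforts': array([-2.67365440e-04, -3.92283010e+01,  1.88397700e+01,  4.18614015e+00,
       -4.65971432e-03, -2.65374815e-06]), 'eef_pos': array([0.21524846, 0.58654327, 0.40362243]), 'tcp_rot': array([ 3.09093776e+00, -5.49653610e-01, -4.57802070e-04]), 'contact_force': array([-0.0254534 ,  0.37138426,  0.07644494]), 'moment': array([-0.0276059 ,  0.00853813,  0.06549902]), 'finger_force': 0.0, 'width': 0.08566297089948718}
side 42.55716863863521 270.13228030433885 207.43360134435852 [[0.859, -0.314, 0.404, -0.11], [-0.511, -0.506, 0.694, -1.111], [-0.014, -0.803, -0.596, 1.178], [0.0, 0.0, 0.0, 1.0]]
top 57.427416090660444 282.0848522107679 211.21004235340186 [[0.008, -0.982, 0.187, 0.33], [-1.0, -0.009, -0.001, 0.07], [0.003, -0.187, -0.982, 1.337], [0.0, 0.0, 0.0, 1.0]]
```

View pics/side0.png

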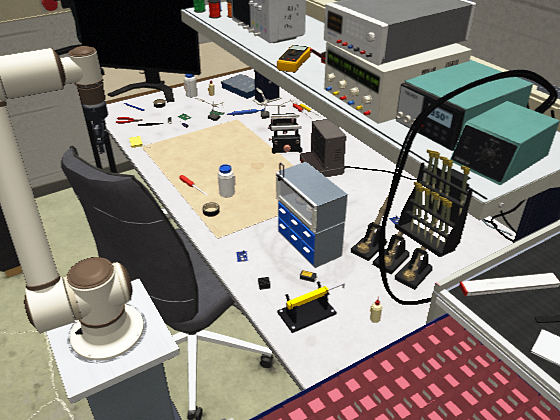

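View pics/top0.png

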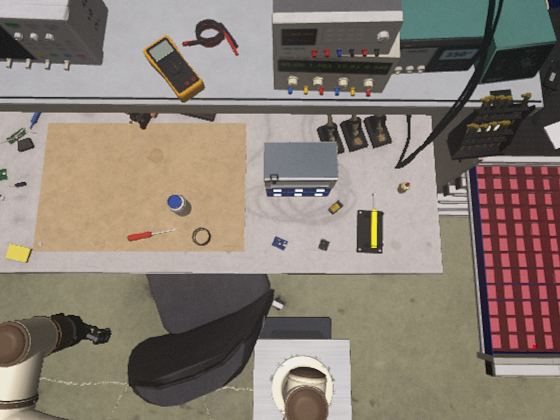

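Side view: the cabinet is at about (312,215), with its hatch facing left, and the cradle with the hook at (308,300). Top view: the cabinet is at (300,170), the eye probably at (274,178), and the cradle at (370,230) with the hook's tip at (373,195).

```bash
cat > h.py <<'E'
import numpy as np,cv2,pickle
def ray(s,u,v):
    f=s["frame"].shape[0]/2/np.tan(np.radians(s["fov_y"])/2)
    P=np.array(s["pose"]);d=P[:3,:3]@np.array([(u-s["cx"])/f,(v-s["cy"])/f,1.])
    return P[:3,3],d/np.linalg.norm(d)
def onz(s,u,v,z):
    o,d=ray(s,u,v);return o+d*(z-o[2])/d[2]
def onplane(s,u,v,p,n):
    o,d=ray(s,u,v);return o+d*(np.dot(np.subtract(p,o),n)/np.dot(d,n))
def proj(s,p):
    f=s["frame"].shape[0]/2/np.tan(np.radians(s["fov_y"])/2)
    P=np.array(s["pose"]);c=P[:3,:3].T@(np.asarray(p,float)-P[:3,3])
    return np.array([s["cx"]+f*c[0]/c[2],s["cy"]+f*c[1]/c[2]])
def two(a,ua,b,ub):
    o1,d1=ray(a,*ua);o2,d2=ray(b,*ub)
    A=np.array([d1,-d2]).T;t=np.linalg.lstsq(A,o2-o1,rcond=None)[0]
    p,q=o1+t[0]*d1,o2+t[1]*d2;return (p+q)/2,np.linalg.norm(p-q)
E
python3 - <<'E'
from h import *
d=pickle.load(open("snap0.pkl","rb"))
a=d["side"]["frame"][150:335,225:400];b=d["top"]["frame"][130:260,250:420]
cv2.imwrite("pics/c1.png",cv2.resize(a,None,fx=3.2,fy=3.2,interpolation=cv2.INTER_CUBIC)[:,:,::-1])
cv2.imwrite("pics/c2.png",cv2.resize(b,None,fx=4.5,fy=4.5,interpolation=cv2.INTER_CUBIC)[:,:,::-1])
for n in d:
    s=d[n];hsv=cv2.cvtColor(s["frame"],cv2.COLOR_RGB2HSV)
    m=cv2.inRange(hsv,(22,150,120),(34,255,255));m[:, :240]=0;m[:150]=0
    for c in cv2.findContours(m,0,1)[0]:
        if cv2.contourArea(c)>30:
            r=cv2.minAreaRect(c);print(n,r,[onz(s,*p,0.07).round(4).tolist() for p in cv2.boxPoints(r)],onz(s,*r[0],.07))
s=d["top"]
m=cv2.inRange(s["frame"],(0,0,0),(50,50,50));m[:205]=0;m[256:]=0;m[:,:350]=0;m[:,390:]=0
c=max(cv2.findContours(m,0,1)[0],key=cv2.contourArea);r=cv2.minAreaRect(c);print(r,[onz(s,*p,0.01).round(4).tolist() for p in cv2.boxPoints(r)])
E
```

```text
side ((307.5163269042969, 297.0402526855469), (8.454008102416992, 44.007164001464844), 67.89054870605469) [[0.4522, -0.2216, 0.07], [0.5869, -0.228, 0.07], [0.5763, -0.2582, 0.07], [0.4441, -0.2509, 0.07]] [ 0.51376179 -0.23970794  0.07      ]
side ((306.923095703125, 273.3846435546875), (9.805807113647461, 4.3145551681518555), 11.309932708740234) [[0.55, -0.1552, 0.07], [0.5621, -0.1414, 0.07], [0.5818, -0.1632, 0.07], [0.5695, -0.1767, 0.07]] [ 0.56584914 -0.15919011  0.07      ]
top ((373.5, 228.5), (37.0, 5.0), 90.0) [[0.5781, -0.2316, 0.07], [0.5782, -0.2484, 0.07], [0.4535, -0.2437, 0.07], [0.4533, -0.2272, 0.07]] [ 0.51519706 -0.23770961  0.07      ]
((367.4000244140625, 245.30003356933594), (2.683281421661377, 2.236067771911621), 63.43495178222656) [[0.4673, -0.2235, 0.01], [0.4709, -0.2305, 0.01], [0.4626, -0.2344, 0.01], [0.4591, -0.2274, 0.01]]
```

View pics/c1.png

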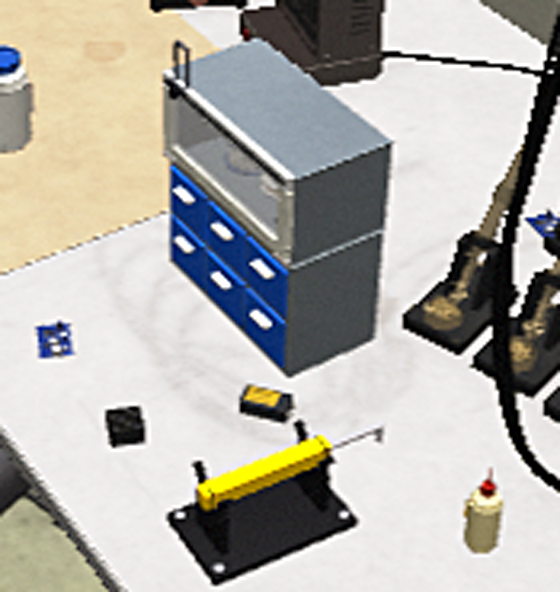

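View pics/c2.png

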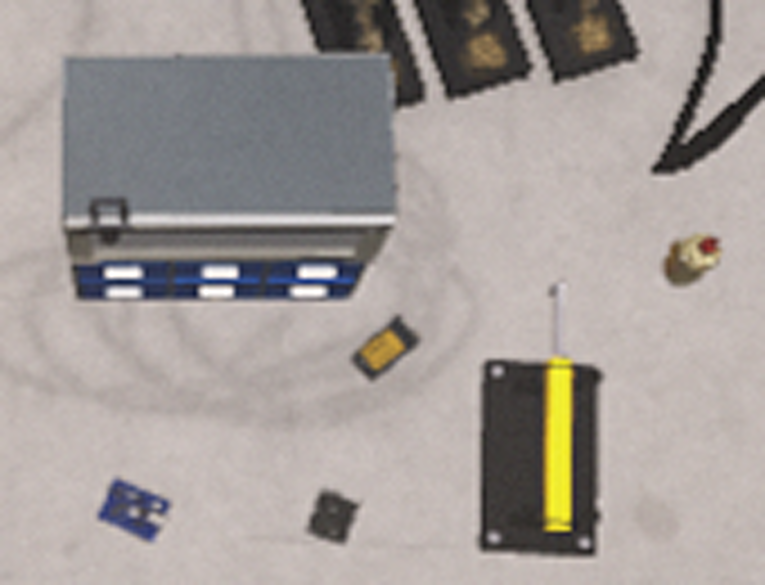

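c1 shows the eye at the left (+y) end of the hatch, with its bar at about (181,44) and its foot at (180,88). c2 shows the same eye at (110,203), the hatch edge along row 225 between columns 66 and 395, and the cradle foot spanning columns 482–600 and rows 362–553.

Run:
```python
from h import *
d=pickle.load(open("snap0.pkl","rb"));T,S=d["top"],d["side"]
t=lambda x,y:((x+.5)/4.5-.5+250,(y+.5)/4.5-.5+130)
q=lambda x,y:((x+.5)/3.2-.5+225,(y+.5)/3.2-.5+150)
for n,p,z in[("roofBL",(65,58),.248),("roofBR",(388,57),.248),("edgeL",(66,226),.25),("edgeR",(395,225),.25),
 ("foot1",(485,362),.01),("foot2",(602,370),.01),("foot3",(597,554),.01),("foot4",(480,550),.01),
 ("eyebase",(110,226),.25),("eyebar.287",(110,203),.287),("handleNear",(559,530),.075),("handleFar",(562,359),.075),("tip",(558,284),.065)]:
    print(n,onz(T,*t(*p),z).round(4))
print("eyebar",two(T,t(110,203),S,q(181,44)));print("eyebase",two(T,t(110,226),S,q(180,86)))
print("hooktip",two(T,t(558,284),S,q(379,432)))
for n,p,z in[("roofBackR",(391,143),.248),("edgeR",(293,180),.25),("edgeL",(166,76),.25),("f",(216,581),.01),("f",(357,520),.01),("f",(170,515),.01)]:
    print(n,onz(S,*q(*p),z).round(4))
print("chair",two(T,(130,375),S,(72,152)),two(T,(276,290),S,(190,250)))
```

```text
roofBL [0.7463 0.1239 0.248 ]
roofBR [ 0.749  -0.0911  0.248 ]
edgeL [0.6302 0.1212 0.25  ]
edgeR [ 0.6328 -0.0933  0.25  ]
foot1 [ 0.5892 -0.1978  0.01  ]
foot2 [ 0.5836 -0.2893  0.01  ]
foot3 [ 0.4397 -0.2795  0.01  ]
foot4 [ 0.442  -0.1897  0.01  ]
eyebase [0.6305 0.0925 0.25  ]
eyebar.287 [0.6352 0.0919 0.287 ]
handleNear [ 0.4516 -0.2353  0.075 ]
handleFar [ 0.5793 -0.2422  0.075 ]
tip [ 0.6392 -0.2438  0.065 ]
eyebar (array([0.63209496, 0.09174729, 0.29736063]), np.float64(0.00028190078731396524))
eyebase (array([0.63093082, 0.09246698, 0.24899914]), np.float64(0.0003984198977540837))
hooktip (array([ 0.63843599, -0.24426529,  0.0588454 ]), np.float64(0.004721053794749266))
roofBackR [ 0.748  -0.0924  0.248 ]
edgeR [ 0.6359 -0.0944  0.25  ]
edgeL [0.6281 0.1137 0.25  ]
f [ 0.4386 -0.2782  0.01  ]
f [ 0.5845 -0.285   0.01  ]
f [ 0.4444 -0.1922  0.01  ]
chair (array([0.09809548, 0.44482854, 0.32732974]), np.float64(0.01595121629991898)) (array([0.30736356, 0.08679457, 0.09786847]), np.float64(0.009416819245177427))
```

```bash
python3 -m handwheel '[0,0,-1.14,0.03,0,0,0.06, 0,0,-1.14,0.03,0,0,0.06, 0,0,-1.14,0.03,0,0,0.06, 0,0,0,0.035,0.01,0,0.06, 0,0,0,0.035,0.01,0,0.06, 0,0,0,0.035,0.02,0,0.06, 0,0,0,0.035,0.02,0,0.06, 0,0,0,0.03,0.03,0,0.06, 0,0,0,0.02,0.035,0,0.06, 0,0,0,0.01,0.035,0,0.06, 0,0,0,0.01,0.035,0,0.06, 0,0,0,0.01,0.035,0,0.06, 0,0,0,0.005,0.035,0,0.06, 0,0,0,0.005,0.035,0,0.06, 0,0,0,0,0.035,0,0.06, 0,0,0,0,0.035,0,0.06, 0,0,0,0,0.035,0,0.06, 0,0,0,0,0.035,0,0.06, 0,0,0,0,0.035,0,0.06, 0,0,0,0,0.035,0,0.06]' 40
```

```text
t: 1.77
eef_pos: [0.5035, 0.0417, 0.4044]
tcp_rot: [3.14, -0.083, -0.001]
contact_force: [0.8, 0.0, -0.1]
width: 0.0602
finger_force: 0.0
```

```bash
python3 -m handwheel '[0,0,0,0.003,0.035,0,0.06, 0,0,0,0.003,0.035,0,0.06, 0,0,0,0.003,0.035,0,0.06, 0,0,0,0.003,0.035,0,0.06, 0,0,0,0.003,0.035,0.01,0.06, 0,0,0,0.003,0.035,0.02,0.06, 0,0,0,0.003,0.035,0.03,0.06, 0,0,0,0.004,0.03,0.03,0.06, 0,0,0,0,0,0.014,0.06, 0,0,0,0,0,0,0.06, 0,0,0,0,0,0,0.06]'
cat > d.py <<'E'
import sys,numpy as np
from station import monitor
from scipy.spatial.transform import Rotation as R
s=monitor.state();M=R.from_rotvec(s["tcp_rot"]).as_matrix()
g=s["eef_pos"]+M[:,2]*.155
print("t",round(s["t"],2),"tcp",s["eef_pos"].round(4),"grasp",g.round(4),"yaw",np.degrees(np.arctan2(M[1,0],M[0,0])).round(2),"zax",M[:,2].round(3),"F",s["contact_force"].round(1),"w",round(s["width"],4),"ff",round(s["finger_force"],1))
if len(sys.argv)>1:
    a=list(map(float,sys.argv[1:]));print("tool delta to grasp target",(M.T@(np.array(a[:3])-g)).round(4))
    if len(a)>3: print("target tool z units",((np.degrees(np.arctan2(M[1,0],M[0,0]))-a[3])/5).round(3))
E
python3 d.py .514 -.2385 .065 -3.1
```

```text
t: 2.68
eef_pos: [0.5141, -0.2287, 0.3035]
tcp_rot: [-3.14, 0.085, 0.004]
contact_force: [1.4, 0.1, 0.5]
width: 0.0595
finger_force: 0.0
t 2.68 tcp [ 0.5141 -0.2287  0.3035] grasp [ 0.5137 -0.2287  0.1485] yaw -3.08 zax [-0.003  0.    -1.   ] F [1.4 0.1 0.5] w 0.0595 ff 0.0
tool delta to grasp target [0.001  0.0098 0.0835]
target tool z units 0.003
```

```bash
python3 -m handwheel '[0,0,0,0.001,0.01,0.01,0.05, 0,0,0,0,0,0.015,0.05, 0,0,0,0,0,0.015,0.05, 0,0,0,0,0,0.015,0.05, 0,0,0,0,0,0.015,0.05, 0,0,0,0,0,0.012,0.05, 0,0,0,0,0,0.002,0.05, 0,0,0,0,0,0,0.05, 0,0,0,0,0,0,0.03, 0,0,0,0,0,0,0.01, 0,0,0,0,0,0,0.01, 0,0,0,0,0,0,0.01, 0,0,0,0,0,0,0.01, 0,0,0,0,0,0,0.01]' 70; python3 d.py .514 -.2385 .065 -3.1
python3 - <<'E'
from h import *
from station import vision
d={n:vision.snapshot(n) for n in("side","top")};pickle.dump(d,open("snap1.pkl","wb"))
a=d["side"]["frame"][200:340,250:390]
cv2.imwrite("pics/c3.png",cv2.resize(a,None,fx=4,fy=4,interpolation=cv2.INTER_CUBIC)[:,:,::-1])
E
```

```text
t: 3.85
eef_pos: [0.5153, -0.2385, 0.2218]
tcp_rot: [3.14, -0.083, 0.004]
contact_force: [-0.8, 1.6, 6.3]
width: 0.0165
finger_force: 69.7
t 3.85 tcp [ 0.5153 -0.2385  0.2218] grasp [ 0.5157 -0.2386  0.0668] yaw -3.02 zax [ 0.003 -0.001 -1.   ] F [-0.8  1.6  6.3] w 0.0165 ff 69.7
tool delta to grasp target [-0.0018 -0.0001  0.0018]
target tool z units 0.016
```

View pics/c3.png

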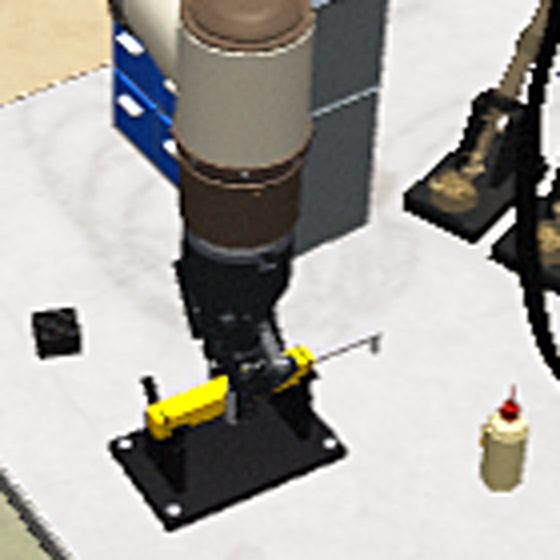

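The gripper holds the handle midway between the forks, and the hook's shaft and tip at about (375,340) are level. Lifting and crossing at safe height.

```bash
python3 -m handwheel '[0,0,0,0,0,-0.005,0.01, 0,0,0,0,0,-0.015,0.01, 0,0,0,0,0,-0.025,0.01, 0,0,0,0,0,-0.03,0.01, 0,0,0,0,0,-0.03,0.01, 0,0,0,0,0,-0.03,0.01, 0,0,0,0,0,-0.03,0.01, 0,0,0,0,0,-0.03,0.01, 0,0,0,0,0,-0.03,0.01, 0,0,0,0,0,-0.03,0.01, 0,0,0,0,0,-0.02,0.01, 0,0,0,0,0,-0.01,0.01, 0,0,0,0,0,0,0.01]'; python3 -m handwheel '[0,0,0,0,-0.015,0,0.01, 0,0,0,0,-0.025,0,0.01, 0,0,-0.2,0,-0.03,0,0.01, 0,0,-0.2,0,-0.03,0,0.01, 0,0,-0.2,0,-0.03,0,0.01, 0,0,-0.2,0,-0.03,0,0.01, 0,0,0,0,-0.03,0,0.01, 0,0,0,0,-0.03,0,0.01, 0,0,0,0,-0.03,0,0.01, 0,0,0,0,-0.03,0,0.01, 0,0,0,0,-0.02,0,0.01, 0,0,0,0,-0.015,0,0.01, 0,0,0,0,-0.005,0,0.01, 0,0,0,0,0,0,0.01, 0,0,0,0,0,0,0.01]'; python3 d.py .520 .090 .347 1
python3 - <<'E'
from h import *
from station import vision
d={n:vision.snapshot(n) for n in("side","top")};pickle.dump(d,open("snap2.pkl","wb"))
a=d["side"]["frame"][150:240,250:350];b=d["top"]["frame"][140:200,240:340]
f=lambda a:cv2.resize(a,None,fx=6,fy=5,interpolation=cv2.INTER_CUBIC)
a=cv2.resize(d["side"]["frame"][148:208,250:350],None,fx=5,fy=5,interpolation=cv2.INTER_CUBIC);b=cv2.resize(b,None,fx=5,fy=5,interpolation=cv2.INTER_CUBIC)
cv2.imwrite("pics/c4.png",np.vstack([a,b])[:,:,::-1])
E
```

```text
t: 5.03
eef_pos: [0.5145, -0.2386, 0.5075]
tcp_rot: [3.14, -0.084, 0.007]
contact_force: [-0.6, -0.1, -0.9]
width: 0.0167
finger_force: 69.0
t: 6.28
eef_pos: [0.5175, 0.0811, 0.504]
tcp_rot: [3.14, 0.026, -0.004]
contact_force: [-0.5, -0.7, -1.3]
width: 0.0172
finger_force: 69.0
t 6.28 tcp [0.5175 0.0811 0.504 ] grasp [0.5171 0.081  0.349 ] yaw 0.95 zax [-0.003 -0.001 -1.   ] F [-0.5 -0.7 -1.3] w 0.0172 ff 69.0
tool delta to grasp target [ 0.0031 -0.009   0.002 ]
target tool z units -0.01
```

View pics/c4.png

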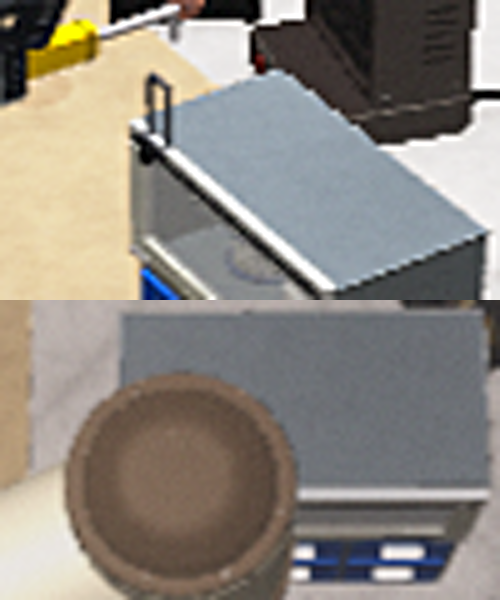

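Run:
```python
from h import *
d=pickle.load(open("snap2.pkl","rb"));S=d["side"]
q=lambda x,y:((x+.5)/5-.5+250,(y+.5)/5-.5+148)
c,s=np.cos(np.radians(.95)),np.sin(np.radians(.95))
g=np.array([.5171,.081,.3472])
for n,o in[("tip",(122,-21)),("corner",(122,0)),("handlefrontTop",(65,10))]:
    p=g+np.array([o[0]*c,o[0]*s,o[1]])*.001
    u=proj(S,p);print(n,((u-[250,148]+.5)*5-.5).round(1))
for z in(.279,.283,.287,.291,.295):
    for y in (.0822,.092,.1018):print(z,y,((proj(S,(.6315,y,z))-[250,148]+.5)*5-.5).round(1),end=" ")
    print()
print(((proj(S,(.6315,.092,.25))-[250,148]+.5)*5-.5).round(1))
# legs: bases and tops, dark wire columns
m=cv2.cvtColor(S["frame"],cv2.COLOR_RGB2GRAY)[160:181,276:288];print(m)
```

```text
tip [175.6  41.8]
corner [175.7  11.8]
handlefrontTop [94.9 24. ]
0.279 0.0822 [165.7 111.5] 0.279 0.092 [157.3 104.3] 0.279 0.1018 [149.   97.1] 
0.283 0.0822 [165.7 106.1] 0.283 0.092 [157.3  98.8] 0.283 0.1018 [149.   91.6] 
0.287 0.0822 [165.7 100.6] 0.287 0.092 [157.3  93.3] 0.287 0.1018 [149.   86.2] 
0.291 0.0822 [165.7  95. ] 0.291 0.092 [157.3  87.8] 0.291 0.1018 [149.   80.7] 
0.295 0.0822 [165.7  89.5] 0.295 0.092 [157.3  82.3] 0.295 0.1018 [149.   75.2] 
[157.4 143.5]
[[217 216 217 216 217 215 214 215 217 213 214 220]
 [212 214 218 219 219 219 217 215 218 217 215 216]
 [211 213 219 203 159 206 228 221 219 217 218 214]
 [209 209 203 128  25 101 181 225 220 218 215 213]
 [207 212 188  76  25  64  99 186 226 218 211 212]
 [209 212 194  78 100 174 103  62 158 224 218 214]
 [208 218 195  77  93 213 204  55 172 227 218 219]
 [210 220 197  71  89 207 194  49 175 230 220 218]
 [211 218 197  73  88 211 194  47 174 221 182 157]
 [216 220 215 139  91 212 197  42 130 162 159 159]
 [217 218 213 136  68 153 129  37 121 170 164 159]
 [218 225 190  81  60 150 136  36 122 166 161 158]
 [236 255 253 109  56 154 139  41 125 171 163 158]
 [139 224 255 178  56 149 140  38 130 168 163 167]
 [ 98 109 141 129  71 144 108  42 126 167 162 166]
 [ 50  12  43 125 248 255 154  31 124 167 164 161]
 [178  37   3  22 113 243 254  35 119 167 162 162]
 [135 160  21  22  28 106 147 125 174 160 157 162]
 [136  96   0  16  13  19  98 234 255 251 168 156]
 [137  94   0   0  11  18  17 108 231 255 252 192]
 [138 109  46   3  60  91  26  55 122 224 255 249]]
```

The view from the side shows the prong's tip at (176,40), where kinematics puts it, and the eye's middle at column 158, giving y ≈ 0.091 and a bar height near 0.292. The top view is blocked by the arm.

```bash
python3 -m handwheel '[0,0,0,0.003,-0.004,0,0.01, 0,0,0,0,-0.004,0.005,0.01, 0,0,0,0,0,0.01,0.01, 0,0,0,0,0,0.008,0.01, 0,0,0,0,0,0.003,0.01, 0,0,0,0,0,0,0.01, 0,0,0,0,0,0,0.01]';python3 d.py .520 .089 .311 1; python3 -m handwheel '[0,0,0,0,0,0.003,0.01, 0,0,0,0,0,0.003,0.01, 0,0,0,0,0,0.003,0.01, 0,0,0,0,0,0.002,0.01, 0,0,0,0,0,0,0.01, 0,0,0,0,0,0,0.01]';python3 d.py .520 .089 .3003 1
python3 - <<'E'
from h import *
from station import vision
d={n:vision.snapshot(n) for n in("side",)};pickle.dump(d,open("snap3.pkl","wb"))
cv2.imwrite("pics/c5.png",cv2.resize(d["side"]["frame"][148:200,250:310],None,fx=8,fy=8,interpolation=cv2.INTER_CUBIC)[:,:,::-1])
E
```

```text
t: 6.97
eef_pos: [0.5205, 0.0893, 0.479]
tcp_rot: [3.141, 0.026, -0.001]
contact_force: [0.5, 0.4, -0.3]
width: 0.0169
finger_force: 69.0
t 6.97 tcp [0.5205 0.0893 0.479 ] grasp [0.5204 0.0892 0.324 ] yaw 0.95 zax [-0.001 -0.001 -1.   ] F [ 0.5  0.4 -0.3] w 0.0169 ff 69.0
tool delta to grasp target [-0.0004  0.0002  0.013 ]
target tool z units -0.011
t: 7.47
eef_pos: [0.5204, 0.0894, 0.4682]
tcp_rot: [3.141, 0.026, -0.0]
contact_force: [0.3, -0.7, -0.6]
width: 0.0169
finger_force: 69.0
t 7.47 tcp [0.5204 0.0894 0.4682] grasp [0.5204 0.0894 0.3132] yaw 0.95 zax [-0. -0. -1.] F [ 0.3 -0.7 -0.6] w 0.0169 ff 69.0
tool delta to grasp target [-0.0004  0.0004  0.0129]
target tool z units -0.011
```

View pics/c5.png

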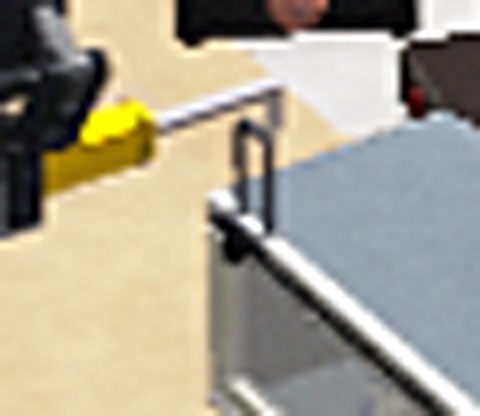

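The hook's prong, at about (277,90–125), stands just behind and above the eye at (254,125–230), touching nothing. A sub-pixel check on the columns comes next.

Run:
```python
from h import *
S=pickle.load(open("snap3.pkl","rb"))["side"]
m=cv2.cvtColor(S["frame"],cv2.COLOR_RGB2GRAY)[156:172,277:290];print(m)
g=np.array([.5204,.0894,.3114]);c,s=np.cos(np.radians(.95)),np.sin(np.radians(.95))
for o in((122,-21),(122,-10),(122,0)):print(proj(S,g+np.array([o[0]*c,o[0]*s,o[1]])*.001).round(2))
print(proj(S,(.6315,.091,.28)))
```

```text
[[217 216 217 214 213 215 230 235 233 233 232 233 232]
 [212 212 211 216 213 216 224 233 235 236 235 234 233]
 [213 216 218 226 235 243 246 227 218 242 237 234 235]
 [224 235 243 245 230 181 113  87 164 233 238 239 237]
 [246 230 180 114  86  98 111 107 173 218 223 236 239]
 [115  87 113 165 210 223 146 107 176 226 217 216 228]
 [163 206 213 173 217 221 144 106 175 226 217 213 217]
 [221 211 133  21 107 161 149 112 173 224 215 211 211]
 [215 194  76  30  70  76 106 162 208 219 214 213 212]
 [215 191  75 101 176 105  74 166 231 218 216 215 214]
 [216 197  75  95 219 206  55 171 227 221 218 217 217]
 [218 198  70  93 209 196  45 174 230 219 220 209 184]
 [219 197  75  90 207 196  45 177 224 184 162 149 153]
 [222 217 140  87 214 199  39 127 162 161 159 157 158]
 [219 215 138  64 155 131  38 122 169 161 161 162 162]
 [225 191  84  57 151 136  41 123 168 164 158 163 163]]
[284.15 164.42]
[284.16 161.38]
[284.16 158.6 ]
[281.23313437 168.33231977]
```

```bash
python3 -m handwheel '[0,0,0,0,0.001,0.002,0.01, 0,0,0,0,0,0.002,0.01, 0,0,0,0,0,0.002,0.01, 0,0,0,0,0,0.002,0.01, 0,0,0,0,0,0,0.01, 0,0,0,0,0,0,0.01]';python3 d.py .520 .089 .3003 1; python3 -m handwheel '[0,0,0,0,0,0.001,0.01, 0,0,0,0,0,0.001,0.01, 0,0,0,0,0,0,0.01]';python3 d.py .520 .089 .3003 1
```

```text
t: 8.02
eef_pos: [0.5204, 0.0884, 0.4601]
tcp_rot: [3.141, 0.026, -0.0]
contact_force: [-0.0, -0.3, -0.8]
width: 0.0171
finger_force: 69.0
t 8.02 tcp [0.5204 0.0884 0.4601] grasp [0.5204 0.0884 0.3051] yaw 0.94 zax [-0. -0. -1.] F [-0.  -0.3 -0.8] w 0.0171 ff 69.0
tool delta to grasp target [-0.0004 -0.0007  0.0048]
target tool z units -0.012
t: 8.27
eef_pos: [0.5204, 0.0884, 0.4581]
tcp_rot: [3.141, 0.026, -0.001]
contact_force: [-0.7, -0.1, -1.1]
width: 0.0168
finger_force: 69.0
t 8.27 tcp [0.5204 0.0884 0.4581] grasp [0.5203 0.0884 0.3031] yaw 0.94 zax [-0. -0. -1.] F [-0.7 -0.1 -1.1] w 0.0168 ff 69.0
tool delta to grasp target [-0.0003 -0.0006  0.0028]
target tool z units -0.011
```

```bash
for i in 1 2; do python3 -m handwheel '[0,0,0,0,0,0.001,0.01, 0,0,0,0,0,0,0.01, 0,0,0,0,0,0,0.01]' | grep -E "eef|force:"; done
```

```text
eef_pos: [0.5204, 0.0884, 0.4573]
contact_force: [0.1, 0.0, -2.2]
finger_force: 69.0
eef_pos: [0.5204, 0.0884, 0.4565]
contact_force: [0.0, 0.3, -1.0]
finger_force: 69.0
```

```bash
for i in 1 2; do python3 -m handwheel '[0,0,0,0,0,0.001,0.01, 0,0,0,0,0,0,0.01, 0,0,0,0,0,0,0.01]' | grep -E "eef|force:"; done
```

```text
eef_pos: [0.5205, 0.0884, 0.4558]
contact_force: [-0.7, -0.5, 0.9]
finger_force: 69.2
eef_pos: [0.5205, 0.0884, 0.455]
contact_force: [-1.8, 0.2, 2.9]
finger_force: 69.5
```

Shaft met the bar at TCP z ≈ 0.456, so the bar's axis is at z ≈ 0.293 (r ≈ 143 mm), which agrees with the camera. I'll ease up and feel for the prong on the bar.

```bash
python3 -m handwheel '[0,0,0,-0.001,0,-0.002,0.01, 0,0,0,-0.001,0,-0.001,0.01, 0,0,0,-0.001,0,0,0.01, 0,0,0,0,0,0,0.01, 0,0,0,0,0,0,0.01]' | grep -E "eef|force:"; for i in 1 ; do python3 -m handwheel '[0,0,0,-0.001,0,0,0.01, 0,0,0,0,0,0,0.01]' | grep -E "eef|force:"; done; python3 -m handwheel '[0,0,0,-0.001,0,0,0.01, 0,0,0,0,0,0,0.01]' | grep -E "eef|force:"
```

```text
eef_pos: [0.5175, 0.0884, 0.4569]
contact_force: [2.0, 0.2, -2.3]
finger_force: 68.9
eef_pos: [0.5165, 0.0883, 0.457]
contact_force: [3.3, 0.4, -2.7]
finger_force: 68.9
eef_pos: [0.5153, 0.0883, 0.4571]
contact_force: [2.5, 0.5, -2.9]
finger_force: 68.9
```

```bash
for i in 1 2; do python3 -m handwheel '[0,0,0,-0.001,0,0,0.01, 0,0,0,0,0,0,0.01]' | grep -E "eef|force:"; done; python3 -c "
import numpy as np
a=np.radians(np.arange(0,91,4.5));r=143
for i in range(20):print(round(float(np.degrees(a[i+1])),1),np.round([-r*(np.sin(a[i+1])-np.sin(a[i]))/3,r*(np.cos(a[i])-np.cos(a[i+1]))/3],2))"
```

```text
eef_pos: [0.5142, 0.0883, 0.4572]
contact_force: [3.2, -0.7, -2.1]
finger_force: 68.9
eef_pos: [0.5132, 0.0882, 0.4572]
contact_force: [3.0, -0.3, -2.1]
finger_force: 68.8
4.5 [-3.74  0.15]
9.0 [-3.72  0.44]
13.5 [-3.67  0.73]
18.0 [-3.6   1.02]
22.5 [-3.51  1.3 ]
27.0 [-3.4   1.57]
31.5 [-3.27  1.83]
36.0 [-3.11  2.08]
40.5 [-2.94  2.32]
45.0 [-2.75  2.54]
49.5 [-2.54  2.75]
54.0 [-2.32  2.94]
58.5 [-2.08  3.11]
63.0 [-1.83  3.27]
67.5 [-1.57  3.4 ]
72.0 [-1.3   3.51]
76.5 [-1.02  3.6 ]
81.0 [-0.73  3.67]
85.5 [-0.44  3.72]
90.0 [-0.15  3.74]
```

```bash
python3 -m handwheel '[0,0,0,-0.0033,0,0,0.01, 0,0,0,-0.0033,0,0.0001,0.01, 0,0,0,-0.0037,0,0.0004,0.01, 0,0,0,-0.0037,0,0.0004,0.01, 0,0,0,-0.0037,0,0.0005,0.01, 0,0,0,-0.0037,0,0.0007,0.01, 0,0,0,-0.0037,0,0.0007,0.01, 0,0,0,-0.0037,0,0.0007,0.01, 0,0,0,-0.0036,0,0.001,0.01, 0,0,0,-0.0036,0,0.001,0.01, 0,0,0,-0.0036,0,0.001,0.01, 0,0,0,-0.0035,0,0.0013,0.01, 0,0,0,-0.0035,0,0.0013,0.01, 0,0,0,-0.0035,0,0.0013,0.01, 0,0,0,-0.0034,0,0.0016,0.01, 0,0,0,-0.0034,0,0.0016,0.01, 0,0,0,-0.0034,0,0.0016,0.01]'; python3 -c "
import numpy as np
for t in(27,45,58.5):print(t,.5178-.143*np.sin(np.radians(t)),.4562-.143*(1-np.cos(np.radians(t))))"
```

```text
t: 11.77
eef_pos: [0.4528, 0.0873, 0.4421]
tcp_rot: [-3.141, -0.026, -0.001]
contact_force: [2.6, 0.4, -2.0]
width: 0.0169
finger_force: 68.8
27 0.45287935853724487 0.4406139329589366
45 0.41668373029032374 0.4143162697096763
58.5 0.39587245649736486 0.3879172947543807
```

```bash
python3 -m handwheel '[0,0,0,-0.0033,0,0.0018,0.01, 0,0,0,-0.0033,0,0.0018,0.01, 0,0,0,-0.0032,0,0.0019,0.01, 0,0,0,-0.0031,0,0.0021,0.01, 0,0,0,-0.0031,0,0.0021,0.01, 0,0,0,-0.0031,0,0.0021,0.01, 0,0,0,-0.0029,0,0.0024,0.01, 0,0,0,-0.0029,0,0.0024,0.01, 0,0,0,-0.0029,0,0.0024,0.01, 0,0,0,-0.0027,0,0.0027,0.01, 0,0,0,-0.0027,0,0.0027,0.01, 0,0,0,-0.0027,0,0.0027,0.01, 0,0,0,-0.0024,0,0.0028,0.01, 0,0,0,-0.0024,0,0.0028,0.01, 0,0,0,-0.0024,0,0.0028,0.01, 0,0,0,-0.0022,0,0.003,0.01, 0,0,0,-0.0022,0,0.003,0.01, 0,0,0,-0.0022,0,0.003,0.01, 0,0,0,0,0,0,0.01]'; python3 -c "
import numpy as np
for t in(54,72,81,85.5):print(t,.5178-.143*np.sin(np.radians(t)),.4562-.143*(1-np.cos(np.radians(t))))"
python3 - <<'E'
from h import *
from station import vision
s=vision.snapshot("side");pickle.dump(s,open("snap4.pkl","wb"))
cv2.imwrite("pics/c6.png",cv2.resize(s["frame"][140:260,230:370],None,fx=5,fy=5,interpolation=cv2.INTER_CUBIC)[:,:,::-1])
E
```

```text
t: 13.35
eef_pos: [0.4027, 0.0863, 0.3969]
tcp_rot: [3.141, 0.026, -0.003]
contact_force: [-0.3, 0.1, 0.6]
width: 0.0167
finger_force: 69.2
54 0.40211056980438253 0.39725329107782364
72 0.38179891816979306 0.3573894301956175
81 0.37656056729489534 0.335570128500753
85.5 0.37524082127616276 0.32441965068908185
```

View pics/c6.png

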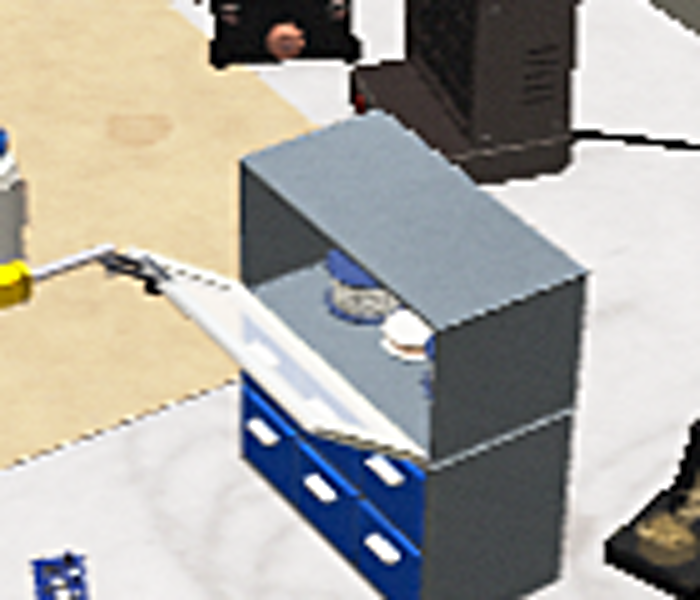

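The hatch is about half open, with the hook's end in the eye at about (115,255). I'll press on along the arc, slower towards the stop.

```bash
python3 -m handwheel '[0,0,0,-0.0020,0,0.0031,0.01, 0,0,0,-0.0020,0,0.0031,0.01, 0,0,0,-0.0020,0,0.0031,0.01, 0,0,0,-0.0017,0,0.0033,0.01, 0,0,0,-0.0017,0,0.0033,0.01, 0,0,0,-0.0017,0,0.0033,0.01, 0,0,0,-0.0015,0,0.0034,0.01, 0,0,0,-0.0015,0,0.0034,0.01, 0,0,0,-0.0015,0,0.0034,0.01, 0,0,0,-0.0012,0,0.0035,0.01, 0,0,0,-0.0012,0,0.0035,0.01, 0,0,0,-0.0012,0,0.0035,0.01, 0,0,0,-0.0009,0,0.0036,0.01, 0,0,0,-0.0009,0,0.0036,0.01, 0,0,0,-0.0009,0,0.003,0.01, 0,0,0,-0.0006,0,0.003,0.01, 0,0,0,-0.0006,0,0.003,0.01, 0,0,0,-0.0006,0,0.003,0.01, 0,0,0,0,0,0.001,0.01, 0,0,0,0,0,0,0.01]'
```

```text
t: 15.07
eef_pos: [0.3797, 0.086, 0.3372]
tcp_rot: [3.141, 0.026, -0.001]
contact_force: [-0.9, 0.2, -1.0]
width: 0.0171
finger_force: 69.2
```

```bash
python3 -m handwheel '[0,0,0,-0.0004,0,0.0025,0.01, 0,0,0,-0.0004,0,0.0025,0.01, 0,0,0,-0.0004,0,0.0025,0.01, 0,0,0,-0.0002,0,0.0025,0.01, 0,0,0,-0.0002,0,0.0025,0.01, 0,0,0,0,0,0.0025,0.01, 0,0,0,0,0,0.002,0.01, 0,0,0,0,0,0.0015,0.01, 0,0,0,0,0,0,0.01, 0,0,0,0,0,0,0.01]'|grep -E "eef|force:"; python3 -m handwheel '[0,0,0,0,0,0.001,0.01, 0,0,0,0,0,0.001,0.01, 0,0,0,0,0,0,0.01, 0,0,0,0,0,0,0.01]'|grep -E "eef|force:"
python3 - <<'E'
from h import *
from station import vision
s=vision.snapshot("side");pickle.dump(s,open("snap5.pkl","wb"))
cv2.imwrite("pics/c7.png",cv2.resize(s["frame"][160:250,235:335],None,fx=6,fy=6,interpolation=cv2.INTER_CUBIC)[:,:,::-1])
E
```

```text
eef_pos: [0.378, 0.086, 0.3188]
contact_force: [-0.5, 0.4, -1.2]
finger_force: 69.1
eef_pos: [0.3781, 0.086, 0.317]
contact_force: [-1.2, 0.2, 0.0]
finger_force: 69.1
```

View pics/c7.png

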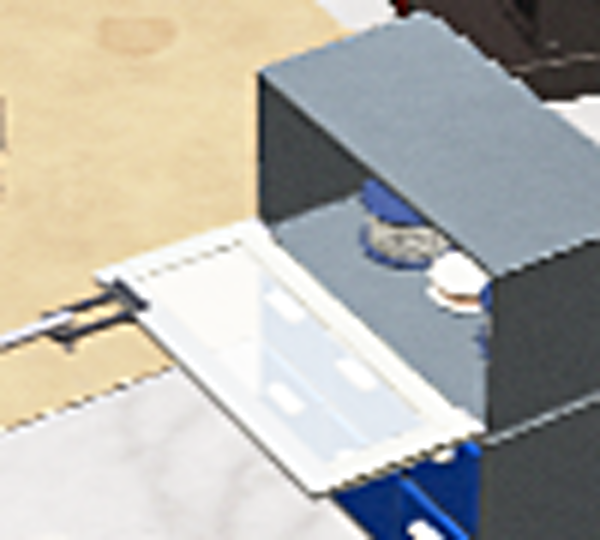

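The hatch is nearly level, with the prong through the window at about (70,330). I'll feel down for the stop in small steps.

```bash
for i in 1 2 3; do python3 -m handwheel '[0,0,0,0,0,0.001,0.01, 0,0,0,0,0,0,0.01, 0,0,0,0,0,0,0.01]'|grep -E "eef|contact"; done
```

```text
eef_pos: [0.3782, 0.086, 0.316]
contact_force: [-1.2, -0.2, -0.3]
eef_pos: [0.3782, 0.0861, 0.315]
contact_force: [0.1, -0.0, 0.6]
eef_pos: [0.3782, 0.0861, 0.314]
contact_force: [-0.1, -1.0, -0.5]
```

```bash
for i in 1 2 3; do python3 -m handwheel '[0,0,0,0,0,0.0007,0.01, 0,0,0,0,0,0,0.01, 0,0,0,0,0,0,0.01]'|grep -E "eef|contact"; done
```

```text
eef_pos: [0.3782, 0.0861, 0.3133]
contact_force: [0.6, 0.7, 0.5]
eef_pos: [0.3782, 0.0861, 0.3126]
contact_force: [-0.1, -0.1, 0.4]
eef_pos: [0.3782, 0.0861, 0.312]
contact_force: [-0.7, -0.1, 1.0]
```

```bash
for i in 1 2 3; do python3 -m handwheel '[0,0,0,0,0,0.0007,0.01, 0,0,0,0,0,0,0.01, 0,0,0,0,0,0,0.01]'|grep -E "eef|contact"; done
```

```text
eef_pos: [0.3782, 0.0861, 0.3114]
contact_force: [-2.3, -0.7, 2.4]
eef_pos: [0.3782, 0.0861, 0.3107]
contact_force: [-2.2, 0.1, 4.4]
eef_pos: [0.3782, 0.0861, 0.3101]
contact_force: [-3.0, -0.1, 5.9]
```

```bash
python3 -m handwheel '[0,0,0,0,0,-0.002,0.01, 0,0,0,0,0,-0.004,0.01, 0,0,0,0,0,-0.005,0.01, 0,0,0,0,0,-0.006,0.01, 0,0,0,0,0,-0.008,0.01, 0,0,0,0,0,-0.01,0.01, 0,0,0,0,0,-0.012,0.01, 0,0,0,0,0,-0.005,0.01, 0,0,0,0,0,0,0.01]'
python3 - <<'E'
from h import *
from station import vision
s=vision.snapshot("side");pickle.dump(s,open("snap6.pkl","wb"))
c,sn=np.cos(np.radians(1)),np.sin(np.radians(1))
e=np.array([.6315,.0145,.15])
for y in(.108,-.108):
  for a in(90,87,84):
    a=np.radians(a);p=e+np.array([-.1*np.sin(a)*c-y*sn,-.1*np.sin(a)*sn+y*c,.1*np.cos(a)])
    print(y,((proj(s,p)-[235,160]+.5)*6-.5).round(1))
cv2.imwrite("pics/c8.png",cv2.resize(s["frame"][160:250,235:335],None,fx=6,fy=6,interpolation=cv2.INTER_CUBIC)[:,:,::-1])
E
```

```text
t: 19.28
eef_pos: [0.3784, 0.0861, 0.3632]
tcp_rot: [-3.14, -0.026, -0.004]
contact_force: [-1.1, 0.6, 0.3]
width: 0.017
finger_force: 68.9
0.108 [ 88.4 287.7]
0.108 [ 88.3 279.7]
0.108 [ 88.6 271.6]
-0.108 [309.8 509.6]
-0.108 [310.1 501.3]
-0.108 [310.9 492.8]
```

View pics/c8.png

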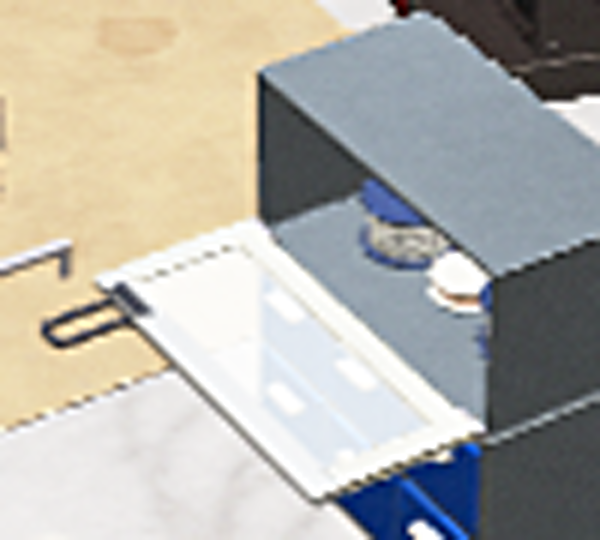

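The hook is clear of the eye, with its prong at (66,260). The hatch appears level, with its front corners at about (95,278) and (315,497). I'll check that angle against the roof corner at (493,277) as a local reference.

Run:
```python
from h import *
s=pickle.load(open("snap6.pkl","rb"))
f=lambda p:((proj(s,p)-[235,160]+.5)*6-.5)
def W(x,y,z,c=np.cos(np.radians(1)),n=np.sin(np.radians(1)),o=(.692,.0145)):return (o[0]+x*c-y*n,o[1]+x*n+y*c,z)
R=f(W(-.055,-.110,.248));L=f(W(-.055,.110,.248));print("roof R,L pred",R.round(1),L.round(1),"obs (493,277),(260,72)")
off=((493,277)-R+(260,72)-L)/2;print("offset",off.round(1))
for a in(90,87,84,80):
    a=np.radians(a)
    for nm,t in(("top",-.004),("bot",.004)):
        # thickness normal: outer face (-x when shut) becomes underside
        x=-.059-.1*np.sin(a)-t*np.cos(a);z=.15+.1*np.cos(a)-t*np.sin(a)
        print(round(np.degrees(a)),nm,[(f(W(x,y,z))+off).round(1).tolist() for y in(.108,-.108)])
g=cv2.cvtColor(s["frame"],cv2.COLOR_RGB2GRAY)
def c(x,y):return int(round((x+.5)/6-.5+235)),int(round((y+.5)/6-.5+160))
for X in(312,288,250,200):
    u,v=c(X,0);v=c(X,int(497-(315-X)))[1];print("col",(u-235+.5)*6-.5,"rows from",((v-7-160+.5)*6-.5),g[v-7:v+8,u])
```

```text
roof R,L pred [497.3 281.4] [253.4  73.7] obs (493,277),(260,72)
offset [ 1.1 -3.1]
90 top [[92.7, 278.7], [314.7, 500.4]]
90 bot [[93.2, 290.7], [314.6, 512.9]]
87 top [[92.9, 270.6], [315.4, 491.9]]
87 bot [[92.7, 282.9], [314.6, 504.8]]
84 top [[93.5, 262.3], [316.5, 483.3]]
84 bot [[92.7, 274.9], [315.0, 496.4]]
80 top [[95.1, 251.1], [318.7, 471.5]]
80 bot [[93.4, 263.9], [316.2, 485.0]]
col 314.5 rows from 452.5 [231 240 247 247 247 249 255 255 105 188 224 218 226 229 229]
col 290.5 rows from 428.5 [232 240 247 246 246 248 252 255 185 141 223 239 233 231 232]
col 248.5 rows from 392.5 [250 245 245 245 247 252 255 183 138 219 234 223 219 229 228]
col 200.5 rows from 338.5 [251 247 244 244 244 246 252 255 177 123 222 231 227 228 232]
```

Observed front face spans about rows 498–510 at column 315 (predicted 500–513 at 90°). Together with the hard force rise, this means the hatch is on its stop. Returning the hook.

```bash
python3 -m handwheel '[0,0,0,0,0.005,-0.005,0.01, 0,0,0,0,0.015,-0.005,0.01, 0,0,0,0,0.025,0,0.01, 0,0,0,0,0.03,0,0.01, 0,0,0,0,0.03,0,0.01, 0,0,0,0,0.03,0,0.01, 0,0,0,0,0.03,0,0.01, 0,0,0.2,0,0.03,0,0.01, 0,0,0.2,0.005,0.03,0,0.01, 0,0,0.2,0.01,0.03,0,0.01, 0,0,0.2,0.02,0.03,0,0.01, 0,0,0,0.025,0.02,0,0.01, 0,0,0,0.025,0.01,0,0.01, 0,0,0,0.02,0,0,0.01, 0,0,0,0.01,0,0,0.01, 0,0,0,0.005,0,0,0.01, 0,0,0,0,0,0,0.01, 0,0,0,0,0,0,0.01]'; python3 d.py .5157 -.2386 .0668 -3.02
```

```text
t: 20.83
eef_pos: [0.4972, -0.2339, 0.3715]
tcp_rot: [-3.14, 0.083, 0.002]
contact_force: [-0.4, 0.3, -1.6]
width: 0.0169
finger_force: 69.0
t 20.83 tcp [ 0.4972 -0.2339  0.3715] grasp [ 0.4969 -0.2338  0.2165] yaw -3.03 zax [-0.002  0.001 -1.   ] F [-0.4  0.3 -1.6] w 0.0169 ff 69.0
tool delta to grasp target [0.0192 0.0039 0.1497]
target tool z units -0.001
```

```bash
python3 -m handwheel '[0,0,0,0.005,0.002,0.005,0.01, 0,0,0,0.008,0.002,0.015,0.01, 0,0,0,0.006,0,0.02,0.01, 0,0,0,0,0,0.02,0.01, 0,0,0,0,0,0.015,0.01, 0,0,0,0,0,0.01,0.01, 0,0,0,0,0,0.005,0.01, 0,0,0,0,0,0,0.01, 0,0,0,0,0,0,0.01]'>/dev/null; python3 d.py .5157 -.2386 .0668 -3.02
python3 - <<'E'
from h import *
from station import vision,monitor
s=vision.snapshot("side");m=monitor.state()
from scipy.spatial.transform import Rotation as R
M=R.from_rotvec(m["tcp_rot"]).as_matrix();g=m["eef_pos"]+M[:,2]*.1568
for o in((.122,-.021),(.122,0),(.065,.010),(-.065,.010)):print("pred",proj(s,g+M[:,0]*o[0]-M[:,2]*o[1]).round(1))
hsv=cv2.cvtColor(s["frame"],cv2.COLOR_RGB2HSV);k=cv2.inRange(hsv,(22,150,120),(34,255,255));k[:240]=0;k[:,:270]=0;k[:,350:]=0
for c in cv2.findContours(k,0,1)[0]:
    if cv2.contourArea(c)>8:print(cv2.minAreaRect(c),cv2.boundingRect(c))
u,v=proj(s,g+M[:,0]*.122-M[:,2]*(-.010)).round().astype(int)
print(u,v);print(cv2.cvtColor(s["frame"],cv2.COLOR_RGB2GRAY)[v-7:v+7,u-7:u+7])
E
```

```text
t 21.58 tcp [ 0.5169 -0.2393  0.2825] grasp [ 0.517  -0.2394  0.1275] yaw -3.03 zax [ 0.001 -0.001 -1.   ] F [-0.1  0.2 -0.7] w 0.0167 ff 69.0
tool delta to grasp target [-0.0015 -0.0008  0.0607]
target tool z units -0.003
pred [345.5 273. ]
pred [346.  267.6]
pred [329.2 271.7]
pred [288.5 287.6]
((297.9827880859375, 285.7069091796875), (8.356289863586426, 22.46913719177246), 68.19859313964844) (288, 278, 20, 16)
((325.8965759277344, 276.7586364746094), (5.942250728607178, 11.513111114501953), 21.801406860351562) (321, 271, 10, 11)
346 270
[[222 223 221 221 223 224 225 221 224 223 228 228 221 219]
 [222 220 222 225 226 219 224 221 225 226 228 229 224 223]
 [221 218 218 224 224 227 226 226 223 222 222 223 216 218]
 [223 219 222 224 224 221 219 230 224 223 224 222 222 221]
 [220 219 220 226 234 240 240 238 227 226 224 226 223 225]
 [225 228 233 237 242 240 196 130 167 231 228 226 224 225]
 [236 240 238 218 162 100  73 122 205 234 230 228 225 225]
 [230 184 117 119 167 151  93 144 219 235 231 226 221 224]
 [131 161 186 239 232 173  95 138 219 233 224 221 223 225]
 [239 233 232 230 222 162  90 155 229 224 220 224 228 230]
 [229 223 223 228 230 211 159 197 233 226 224 226 229 234]
 [223 221 222 226 225 227 234 233 228 227 228 231 233 233]
 [221 220 221 224 224 223 223 228 228 232 234 236 234 234]
 [223 224 222 221 222 224 223 228 228 231 233 233 234 233]]
```

```bash
python3 -m handwheel '[0,0,0,-0.0015,-0.0008,0.008,0.01, 0,0,0,0,0,0.012,0.01, 0,0,0,0,0,0.012,0.01, 0,0,0,0,0,0.01,0.01, 0,0,0,0,0,0.008,0.01, 0,0,0,0,0,0.004,0.01, 0,0,0,0,0,0.003,0.01, 0,0,0,0,0,0.002,0.01, 0,0,0,0,0,0,0.01, 0,0,0,0,0,0,0.01]'>/dev/null; python3 d.py .5157 -.2386 .0668 -3.02;python3 -m handwheel '[0,0,0,0,0,0.001,0.01, 0,0,0,0,0,0,0.01, 0,0,0,0,0,0,0.01]'>/dev/null; python3 d.py .5157 -.2386 .0668 -3.02
```

```text
t 22.47 tcp [ 0.5154 -0.2385  0.2232] grasp [ 0.5156 -0.2385  0.0682] yaw -3.05 zax [ 0.001 -0.    -1.   ] F [ 0.5  0.3 -0.8] w 0.0171 ff 69.0
tool delta to grasp target [0.0001 0.0001 0.0014]
target tool z units -0.006
t 22.72 tcp [ 0.5153 -0.2385  0.2221] grasp [ 0.5154 -0.2385  0.0671] yaw -3.06 zax [ 0. -0. -1.] F [ 0.1 -0.3 -1.1] w 0.0167 ff 69.0
tool delta to grasp target [0.0003 0.0001 0.0003]
target tool z units -0.007
```

```bash
for i in 1 2; do python3 -m handwheel '[0,0,0,0,0,0.0007,0.01, 0,0,0,0,0,0,0.01, 0,0,0,0,0,0,0.01]'>/dev/null; python3 d.py|cut -c1-150; done
```

```text
t 22.97 tcp [ 0.5153 -0.2384  0.2218] grasp [ 0.5154 -0.2385  0.0668] yaw -3.04 zax [ 0.001 -0.    -1.   ] F [-2.4  0.6  2.6] w 0.0172 ff 69.7
t 23.22 tcp [ 0.5153 -0.2384  0.2218] grasp [ 0.5154 -0.2385  0.0668] yaw -3.03 zax [ 0.001 -0.    -1.   ] F [-3.2  2.2  8.3] w 0.0169 ff 70.5
```

```bash
python3 -m handwheel '[0,0,0,0,0,-0.0007,0.01, 0,0,0,0,0,0,0.02, 0,0,0,0,0,0,0.03, 0,0,0,0,0,0,0.04, 0,0,0,0,0,0,0.05, 0,0,0,0,0,0,0.05, 0,0,0,0,0,0,0.05, 0,0,0,0,0,-0.005,0.05, 0,0,0,0,0,-0.01,0.05, 0,0,0,0,0,-0.02,0.05, 0,0,0,0,0,-0.03,0.05, 0,0,0,0,0,-0.03,0.05, 0,0,0,0,0,-0.03,0.05, 0,0,0,0,0,-0.03,0.05, 0,0,0,0,0,-0.02,0.05, 0,0,0,0,0,-0.01,0.05, 0,0,0,0,0,0,0.05, 0,0,0,0,0,0,0.05]'
python3 - <<'E'
from h import *
from station import vision
s=vision.snapshot("side")
o=pickle.load(open("snap0.pkl","rb"))["side"]["frame"];h6=pickle.load(open("snap6.pkl","rb"))["frame"]
for im in(o,s["frame"]):
    hsv=cv2.cvtColor(im,cv2.COLOR_RGB2HSV);k=cv2.inRange(hsv,(22,150,120),(34,255,255));k[:280]=0;k[:,:270]=0;k[:,350:]=0
    print([cv2.minAreaRect(c) for c in cv2.findContours(k,0,1)[0] if cv2.contourArea(c)>20])
df=lambda a,b,r:(cv2.absdiff(a,b).max(2)[r]>40).sum()
print("hook/cradle diff px",df(o,s["frame"],np.s_[278:340,260:400]),"hatch diff vs opened",df(h6,s["frame"],np.s_[190:250,250:290]))
k=(cv2.absdiff(o,s["frame"]).max(2)>40).astype(np.uint8);n,_,st,_=cv2.connectedComponentsWithStats(k);print(st[1:][st[1:,4]>8].tolist())
E
```

```text
t: 24.72
eef_pos: [0.5148, -0.2383, 0.4059]
tcp_rot: [-3.14, 0.084, -0.0]
contact_force: [-0.2, 0.8, -1.1]
width: 0.0499
finger_force: 0.0
[((307.5163269042969, 297.0402526855469), (8.454008102416992, 44.007164001464844), 67.89054870605469)]
[((306.9400634765625, 297.3525085449219), (8.59876823425293, 43.45707702636719), 67.89054870605469)]
hook/cradle diff px 48 hatch diff vs opened 0
[[0, 40, 333, 294, 23167], [208, 88, 7, 8, 46], [0, 101, 36, 173, 2170], [37, 210, 3, 5, 9], [38, 216, 9, 20, 39]]
```

```bash
python3 -c "
from station import finish_job
print(finish_job())"
```

```text
the job is handed in; nothing more can be done
None
```

I pulled the hatch down with the hook until it met its stop, laid the hook back in its cradle and let go; the camera shows the hatch at about 89–90° and the hook within about 1.5 mm of where it started. The job took about 25 s and is handed in; no verdict came back.

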